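# Find the loose bearing cover and press it home

## Robot

A 6-joint arm with a two-finger parallel gripper is mounted at the origin on the work surface. World frame = base frame: x ahead of the robot, y to its left, z up, the work surface at z = 0. Lengths are in mm, angles in rad, forces in N, time in s.
With the tool pointing down it reaches from about 350 to 975 mm from the base axis. Payload 7.1 kg.
Tool frame: the origin (TCP) lies on the front face of the gripper's body, between the roots of the fingers; the fingertips stand 80 mm ahead of it and the grasp point (between the pads) lies 61 mm ahead of it (env.tips_ahead is the distance from the TCP to the fingertips, in mm); z points along the fingers, y is the line along which they close (so a half turn about z gives the same grasp; the last joint's range is limited). The gripper opens to 88 mm and grips with 3 to 60 N. Pads are 20 mm wide; open, the fingers measure 115 mm over their backs; the gripper's body (75 mm by 178 mm) begins 61 mm behind the grasp point.
Start: joints at [-1.245, 0.423, 1.63, -0, 1.089, -0.019], TCP at [211.272, -588.192, 302.675] pointing down, gripper open.
Joint ranges: [-3, 3], [-0.9, 2.11], [0.09, 2.58], [-1.31, 4.45], [0.11, 2.69], [-2.54, 2.54]. Speed limits (rad/s): [2.39, 2.39, 3.01, 3.14, 3.14, 3.14].

## Interface

Orientations are given as a unit quaternion [x, y, z, w].
In Python, from station import env, set_gripper, viewer, workorder gives the robot as it stands. Calls block until the motion is done:
- env.reach(position, orientation): joint-space move of the TCP to a pose.
- env.move_l(position, rot=None, rate=150, f_stop=None): straight line of the TCP; rot=None keeps the orientation; rate is the mean speed in mm/s. With f_stop (N) it stops when the force on the tool has changed by that much, and returns True; else False.
- env.move_joints(angles): joint-space move.
- set_gripper(opening): finger opening in mm; the grip force is fixed at half the most; returns when the fingers have stopped.
- env.hold(seconds).
- env.ik(position, orientation): joint angles nearest the present ones, or None.
- env.read_state(): the state.
- viewer.camera(name): name is "scene" or "top"; returns the picture (384x512x3 uint8, blue, green, red); there is no depth.
- viewer.camera_params(name): a dict with "fx", "fy", "cx", "cy" (pixels), "pose" (4x4, takes a point from camera to world coordinates). Camera axes: x right, y up, looking along -z (the intrinsics and any distortion apply to the point x, -y, -z); pixel columns grow to the right and rows downward; lengths in mm; the calibration is good to about 2 mm. A picture is of the moment at which its call begins. camera_params takes no time and is no camera call.
A pose or a line that the arm cannot do raises env.IKError and nothing moves.
- workorder.sign_off(): hands the job in; it is judged then, once.
The state is a dict: "time_s": time; "qpos": joint angles; "dq": joint speeds; "tau": joint torques, N m; "tool_pos": TCP position; "orientation": TCP orientation; "force": force on the tool from outside, world axes, zero at the start; "wrist_torque": the same for the moment, N m; "width": finger opening in mm; "grip_force": force on a finger pad.
Only numpy, scipy, OpenCV 4.12 (cv2) and the standard library are available. Lean on these libraries where they do the work, as an engineer would, in place of code of your own. Each camera call takes 0.05 s, during which the arm holds its last target. There are 200 camera calls.

## Task

One of the four round aluminium covers on the bearing housings is not seated: it looks like the others, but rocks when its rim is pressed. Press them with the fingertips to find it, push that cover fully home, and finish while still holding it down firmly with the fingertips, so that its screws can be put in. Do not pull any cover up, and leave the loose bushings and tools where they are.

Things in the scene. Friction and masses are not known exactly. Their poses are not given: they have to be found in the camera images.
- cover1: One of four identical round aluminium end covers, a flat disc 74 mm across with a skirt, lying level on top of its own fixed grey bearing housing (square foot 86 mm wide, 14 mm high, round neck 67 mm across). The origin lies on the disc's axis about 20 to 24 mm below its flat top, 40 mm above the bench at the start; z is up.
- cover1_top (a point): Centre of the flat top of cover1. The four tops lie 60 to 64 mm above the bench; they differ a little whether loose or not, so height and looks do not tell which is loose.
- travel1 (a joint): How far cover1 is pushed down, m; 0 for all at the start, negative if pulled up. Three covers are home and solid (under 0.7 mm give). The loose one (any of the four) rocks: 2 to 5 N near its rim tip it by 0.05 to 0.15 rad (the pressed side sinks 2 to 4 mm) and it springs level when let go. 10 to 12 N down at its centre slides it 5 mm to a firm stop; it stays there and no longer rocks.
- cover2: One of four identical round aluminium end covers, a flat disc 74 mm across with a skirt, lying level on top of its own fixed grey bearing housing (square foot 86 mm wide, 14 mm high, round neck 67 mm across). The origin lies on the disc's axis about 20 to 24 mm below its flat top, 40 mm above the bench at the start; z is up.
- cover2_top (a point): Centre of the flat top of cover2. The four tops lie 60 to 64 mm above the bench; they differ a little whether loose or not, so height and looks do not tell which is loose.
- travel2 (a joint): How far cover2 is pushed down, m; 0 for all at the start, negative if pulled up. Three covers are home and solid (under 0.7 mm give). The loose one (any of the four) rocks: 2 to 5 N near its rim tip it by 0.05 to 0.15 rad (the pressed side sinks 2 to 4 mm) and it springs level when let go. 10 to 12 N down at its centre slides it 5 mm to a firm stop; it stays there and no longer rocks.
- cover3: One of four identical round aluminium end covers, a flat disc 74 mm across with a skirt, lying level on top of its own fixed grey bearing housing (square foot 86 mm wide, 14 mm high, round neck 67 mm across). The origin lies on the disc's axis about 20 to 24 mm below its flat top, 40 mm above the bench at the start; z is up.
- cover3_top (a point): Centre of the flat top of cover3. The four tops lie 60 to 64 mm above the bench; they differ a little whether loose or not, so height and looks do not tell which is loose.
- travel3 (a joint): How far cover3 is pushed down, m; 0 for all at the start, negative if pulled up. Three covers are home and solid (under 0.7 mm give). The loose one (any of the four) rocks: 2 to 5 N near its rim tip it by 0.05 to 0.15 rad (the pressed side sinks 2 to 4 mm) and it springs level when let go. 10 to 12 N down at its centre slides it 5 mm to a firm stop; it stays there and no longer rocks.
- cover4: One of four identical round aluminium end covers, a flat disc 74 mm across with a skirt, lying level on top of its own fixed grey bearing housing (square foot 86 mm wide, 14 mm high, round neck 67 mm across). The origin lies on the disc's axis about 20 to 24 mm below its flat top, 40 mm above the bench at the start; z is up.
- cover4_top (a point): Centre of the flat top of cover4. The four tops lie 60 to 64 mm above the bench; they differ a little whether loose or not, so height and looks do not tell which is loose.
- travel4 (a joint): How far cover4 is pushed down, m; 0 for all at the start, negative if pulled up. Three covers are home and solid (under 0.7 mm give). The loose one (any of the four) rocks: 2 to 5 N near its rim tip it by 0.05 to 0.15 rad (the pressed side sinks 2 to 4 mm) and it springs level when let go. 10 to 12 N down at its centre slides it 5 mm to a firm stop; it stays there and no longer rocks.
- bush1: A loose steel bushing (ring) standing on the bench between and beside the housings, 42 mm across, 38 mm high; origin at the centre of its underside. To be left alone.
- bush2: A loose steel bushing (ring) standing on the bench between and beside the housings, 42 mm across, 38 mm high; origin at the centre of its underside. To be left alone.
- bush3: A loose steel bushing (ring) standing on the bench between and beside the housings, 42 mm across, 38 mm high; origin at the centre of its underside. To be left alone.
- bush4: A loose steel bushing (ring) standing on the bench between and beside the housings, 42 mm across, 38 mm high; origin at the centre of its underside. To be left alone.
- wrench: A loose steel wrench, 180 mm long, lying on the bench beyond the housings; to be left alone.
- oil: A closed yellow oil bottle, 52 mm across, 130 mm tall, standing beyond the housings; origin at the centre of its underside. To be left alone.
- driver: A loose screwdriver, 190 mm long, lying on the bench beyond the housings; to be left alone.
Mind the look-alikes: they are no part of the job. What is shaped like the part that bears cover3 but orange or yellow is not meant. Leave any black look-alike of the part that bears cover2 alone.

How it is judged (in metres and radians):
At the end, for the whole second after the job is handed in: The cover that was loose is pushed down at least 4.2 mm of its 5 mm travel, is level within 0.05 rad, and the fingers are still pressing on that same cover with more than 2 N; every bushing and tool is within 20 mm of where it began (((value of joint travel1 above 0.0042 m and contact force between cover1 and the fingers above 2 N and angle between cover1_top's own z axis and vertical below 0.05 rad) or (value of joint travel2 above 0.0042 m and contact force between cover2 and the fingers above 2 N and angle between cover2_top's own z axis and vertical below 0.05 rad) or (value of joint travel3 above 0.0042 m and contact force between cover3 and the fingers above 2 N and angle between cover3_top's own z axis and vertical below 0.05 rad) or (value of joint travel4 above 0.0042 m and contact force between cover4 and the fingers above 2 N and angle between cover4_top's own z axis and vertical below 0.05 rad)) and distance of each of bush1, bush2, bush3, bush4, wrench, oil, driver from where it was at the start of the episode below 0.02 m); the arm keeps its last pose, push and grip.
It fails at once if a cover is pulled or pried up by more than 4 mm (value of joint any of travel1, travel2, travel3, travel4 below -0.004 m).
It fails at once if a bushing or tool is lifted, carried or pushed more than 20 mm (distance of any of bush1, bush2, bush3, bush4, wrench, oil, driver from where it was at the start of the episode above 0.02 m).
It also fails if it takes over 61 s, if anything falls off the work surface, if the arm or the gripper's body presses on something with over 40 N, if the wrist force passes 120 N, or if a joint passes its speed limit or range.

## Working session

There is one attempt and no reset: what is moved stays moved. The work goes in short steps, each a Python script; the robot and the scene stay as the last script left them, time stands still between calls to the robot, and variables do not carry over. Pictures are saved under pics/ and viewed, at most 10 in all, crops included, and the job is handed in when it is done.

```bash
ls && mkdir -p pics
python3 - <<'E'
from station import env, viewer
import cv2
for n in("scene","top"):
    cv2.imwrite(f"pics/{n}0.png",viewer.camera(n)); p=viewer.camera_params(n); print(n,p)
s=env.read_state(); print(s["time_s"],s["orientation"],s["width"],s["force"])
E
```

```text
pics
scene {'fx': 384.0550635511391, 'fy': 384.0550635511391, 'cx': 254.66088553570773, 'cy': 194.12590292468806, 'pose': array([[-7.95372022e-01, -5.17369560e-01,  3.15772205e-01,
         8.54669223e+02],
       [ 6.05979490e-01, -6.67470523e-01,  4.32749303e-01,
         3.11739191e+02],
       [-1.31226772e-02,  5.35548168e-01,  8.44402721e-01,
         7.90555836e+02],
       [ 0.00000000e+00,  0.00000000e+00,  0.00000000e+00,
         1.00000000e+00]])}
top {'fx': 355.51993196876975, 'fy': 355.51993196876975, 'cx': 256.23741032360306, 'cy': 192.2108975443077, 'pose': array([[ 2.57931017e-02,  9.95445026e-01, -9.17818927e-02,
         4.89998947e+02],
       [-9.99645518e-01,  2.50774729e-02, -8.94199055e-03,
        -3.52035931e+01],
       [-6.59960209e-03,  9.19799993e-02,  9.95738984e-01,
         9.39904469e+02],
       [ 0.00000000e+00,  0.00000000e+00,  0.00000000e+00,
         1.00000000e+00]])}
0.1 [ 9.85173683e-01  1.71558627e-01 -1.03588947e-04 -6.64657776e-04] 87.88031503290038 [ 0.34695257  0.79048407 -0.13177788]
```

View pics/top0.png

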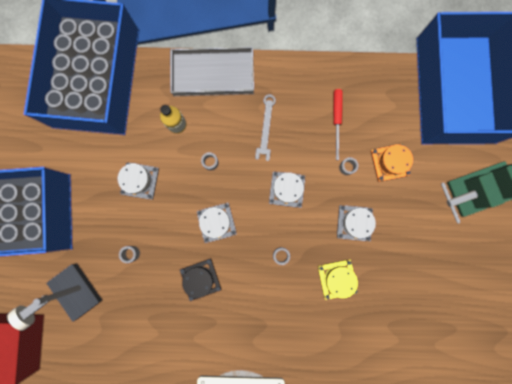

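View pics/scene0.png

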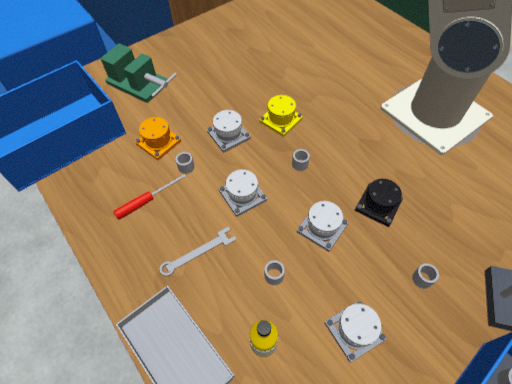

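Candidates in the top view:
- **Silver covers:** (132,179), (215,222), (288,187) and (358,223).
- **Look-alikes, not to be touched:** black (199,280), orange (396,160) and yellow (341,281).
- **Bushings:** (209,161), (349,166), (128,255) and (282,257).

I'll measure the four silver discs in both views and make one check crop.

```bash
cat > h.py <<'E'
import numpy as np, cv2
from station import viewer
def ray(n,u,v):
    p=viewer.camera_params(n); P=p["pose"]
    d=P[:3,:3]@np.array([(u-p["cx"])/p["fx"],-(v-p["cy"])/p["fy"],-1]); return P[:3,3],d
def onplane(n,uv,z):
    o,d=ray(n,*uv); return o+d*(z-o[2])/d[2]
def project(n,X):
    p=viewer.camera_params(n); c=np.linalg.inv(p["pose"])@np.append(X,1)
    return np.array([p["cx"]-p["fx"]*c[0]/c[2],p["cy"]+p["fy"]*c[1]/c[2]])
def tri(a,b):
    (o1,d1),(o2,d2)=ray("top",*a),ray("scene",*b)
    s=np.linalg.lstsq(np.c_[d1,-d2],o2-o1,rcond=None)[0]
    p,q=o1+s[0]*d1,o2+s[1]*d2; return (p+q)/2,np.linalg.norm(p-q)
E
python3 - <<'E'
from h import *
seeds={"top":[(132,179),(215,222),(288,187),(358,223)],"scene":[(361,325),(325,218),(242,186),(228,124)]}
C={}
for n in seeds:
    im=cv2.imread(f"pics/{n}0.png"); hsv=cv2.cvtColor(im,cv2.COLOR_BGR2HSV)
    m=((hsv[...,1]<40)&(hsv[...,2]>205)).astype(np.uint8)
    m=cv2.morphologyEx(m,cv2.MORPH_CLOSE,np.ones((3,3)))
    m=cv2.morphologyEx(m,cv2.MORPH_OPEN,np.ones((5,5)))
    cs=cv2.findContours(m,0,2)[0]; C[n]=[]
    for s in seeds[n]:
        c=max((c for c in cs if cv2.pointPolygonTest(c,s,True)>-6),key=cv2.contourArea)
        e=cv2.fitEllipse(cv2.convexHull(c)); C[n].append(e[0])
        X=onplane(n,e[0],62); print(n,np.round(e[0],1),np.round(e[1],1),X.round(1),"dia",round(max(e[1])*np.linalg.norm(X-viewer.camera_params(n)["pose"][:3,3])/355 if n=="top" else max(e[1])*np.linalg.norm(X-viewer.camera_params(n)["pose"][:3,3])/384,1))
for a,b in zip(C["top"],C["scene"]): X,g=tri(a,b); print("tri",X.round(1),round(g,1))
im=cv2.imread("pics/top0.png")[140:310,100:420]
cv2.imwrite("pics/crop.png",cv2.resize(im,None,fx=2.5,fy=2.5,interpolation=cv2.INTER_CUBIC))
E
```

```text
top [131.7 177.8] [27.5 28.6] [599.2 284.2  62. ] dia 75.9
top [213.5 222.3] [28.6 28.9] [493.9  75.9  62. ] dia 72.0
top [288.2 186.9] [28.1 28.9] [ 586.2 -106.2   62. ] dia 72.1
top [360.2 222.7] [28.3 29. ] [ 502.3 -284.4   62. ] dia 74.7
scene [360.8 323.6] [36.2 42.2] [598.8 283.2  62. ] dia 85.0
scene [325.5 215.5] [27.7 33.9] [494.3  75.9  62. ] dia 74.7
scene [241.4 182.4] [25.1 30.7] [ 587.  -105.4   62. ] dia 70.4
scene [226.8 120.2] [19.8 27.6] [ 502.6 -283.9   62. ] dia 72.1
tri [599.2 283.4  63.6] 0.5
tri [494.   75.8  61.6] 0.3
tri [ 586.4 -106.4   60.3] 0.0
tri [ 502.3 -284.6   61.2] 0.1
```

View pics/crop.png

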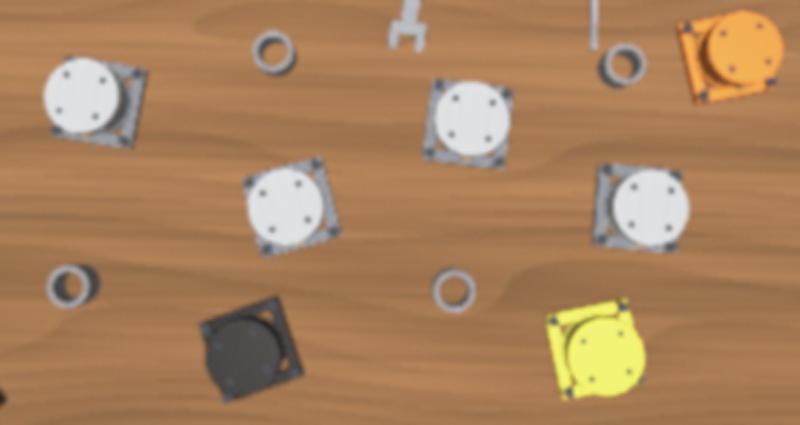

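The crop confirms four silver covers on grey housings, and the two views agree to within 0.5 mm, with heights of 60–64 mm. Next I'll press the rim of the nearest cover.

```bash
cat >> h.py <<'E'
from station import env,set_gripper
Q=[1.,0,0,0]; T=env.tips_ahead
COV=dict(D=(502.3,-284.5),C=(586.4,-106),B=(494,75.9),A=(599.2,283.7))
def st():
    s=env.read_state(); return round(s["tool_pos"][2]-T,2),np.round(s["force"],2),round(s["time_s"],1)
def probe(k,dx=-27):
    x,y=COV[k]; x+=dx
    env.reach([x,y,T+85],Q); env.move_l([x,y,T+69],rate=60); env.hold(.2)
    print(k,"free",st())
    for f in(1.5,2.5):
        hit=env.move_l([x,y,T+54],rate=6,f_stop=f); print("  hit",hit,st())
        if not hit: break
    env.hold(.3); print("  held",st())
    env.move_l([x,y,T+85],rate=80)
E
python3 - <<'E'
from h import *
set_gripper(0); print(env.read_state()["width"],T); probe("D")
E
```

```text
0.3559569779731161 80.0
D free (np.float64(69.14), array([-0.34, -0.16,  0.23]), 3.6)
  hit True (np.float64(61.31), array([-1.11,  0.27,  4.2 ]), 5.0)
  hit True (np.float64(61.27), array([-0.84,  0.24,  4.25]), 5.2)
  held (np.float64(61.27), array([ 0.8 , -0.42,  5.59]), 5.5)
```

Cover D is stiff: the force went from 0 to 4–5 N with no sinking. Now the others.

Run:
```python
from h import *
for k in "CBA": probe(k)
```

```text
C free (np.float64(69.17), array([-0.2, -0.2, -0.5]), 7.4)
  hit True (np.float64(60.21), array([-0.42,  0.02,  4.93]), 8.9)
  hit True (np.float64(60.19), array([-0.1 ,  1.18,  4.22]), 9.1)
  held (np.float64(60.17), array([ 0.65, -0.24,  4.54]), 9.4)
B free (np.float64(69.1), array([-0.45, -0.4 ,  0.04]), 11.3)
  hit True (np.float64(62.36), array([ 0.32, -0.22,  4.41]), 12.6)
  hit True (np.float64(62.35), array([-0.26, -0.43,  4.31]), 12.8)
  held (np.float64(62.35), array([-0.93, -0.07,  4.86]), 13.1)
A free (np.float64(69.24), array([-0.34,  0.08, -0.01]), 15.1)
  hit True (np.float64(62.9), array([-1.17,  0.26,  3.  ]), 16.3)
  hit True (np.float64(62.25), array([-1.94, -0.05,  3.09]), 16.6)
  held (np.float64(62.04), array([-1.42,  0.  ,  2.09]), 16.9)
```

A behaves differently, sinking 0.9 mm at about 2–3 N. I'll confirm on its opposite rim with a deeper press and press C the same way for comparison, since the threshold stops came early.

Run:
```python
from h import *
for k in "AC":
    x,y=COV[k]; x+=27 if k=="A" else -27
    env.reach([x,y,T+85],Q); env.move_l([x,y,T+67],rate=60); env.hold(.2)
    hit=env.move_l([x,y,T+54],rate=6,f_stop=1.5); z,f,t=st(); print(k,hit,z,f,t)
    for i in range(1,6):
        if env.move_l([x,y,T+z-.5*i],rate=6,f_stop=5): print("stop"); 
        env.hold(.1); s=st(); print("  ",s)
        if s[1][2]>8: break
    env.move_l([x,y,T+85],rate=80)
```

```text
A True 63.17 [0.79 0.57 2.46] 19.3
   (np.float64(63.0), array([3.33, 0.35, 3.62]), 19.6)
   (np.float64(62.67), array([3.5 , 0.42, 6.08]), 20.0)
   (np.float64(62.42), array([3.92, 0.04, 5.47]), 20.3)
   (np.float64(62.14), array([ 5.58, -0.18,  5.93]), 20.7)
   (np.float64(61.81), array([ 6.08, -0.34,  6.7 ]), 21.0)
C True 60.21 [-0.88 -0.14  3.44] 24.8
   (np.float64(60.2), array([-2.35, -0.03,  5.44]), 25.1)
   (np.float64(60.09), array([-3.61,  0.59, 10.84]), 25.5)
```

A is the loose one: it gives 1.4 mm at about 6 N, while C gives 0.1 mm at 11 N. Now I'll push A home at its centre.

Run:
```python
from h import *
x,y=COV["A"]
env.reach([x,y,T+85],Q); env.move_l([x,y,T+67],rate=60); env.hold(.2)
print(env.move_l([x,y,T+54],rate=8,f_stop=2),st())
for i in range(3):
    h=env.move_l([x,y,T+54],rate=8,f_stop=25); env.hold(.2); s=st(); print(h,s)
    if h or s[1][2]>20: break
env.hold(.5); print(st(),env.read_state()["tool_pos"])
cv2.imwrite("pics/scene1.png",viewer.camera("scene"))
```

```text
True (np.float64(63.61), array([-1.17,  1.14,  4.46]), 28.8)
True (np.float64(58.64), array([-1.14, -0.45,  6.7 ]), 29.8)
(np.float64(58.64), array([-2.05, -0.77,  6.86]), 30.3) [599.39854935 283.78419141 138.64306401]
```

View pics/scene1.png

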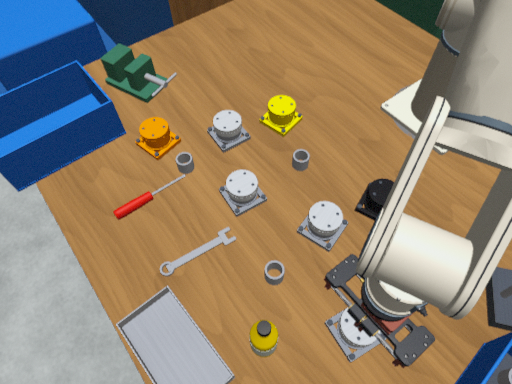

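The cover travelled 4.97 mm to the firm stop, and the bushings and tools haven't moved. I'll press a little harder, check the force stays steady, and sign off.

Run:
```python
from h import *
from station import workorder
x,y=COV["A"]; z=st()[0]
for i in range(1,7):
    env.move_l([x,y,T+z-.4*i],rate=8,f_stop=25); env.hold(.3); s=st(); print(s)
    if s[1][2]>13: break
env.hold(1); s=st(); print(s)
if s[1][2]>5 and s[0]<59: print(workorder.sign_off())
```

```text
(np.float64(58.61), array([ 0.03, -0.42,  6.17]), 30.9)
(np.float64(58.61), array([-1.84, -0.95,  7.32]), 31.5)
(np.float64(58.52), array([-3.15, -1.31, 11.97]), 32.0)
(np.float64(58.56), array([-4.03, -1.29, 14.36]), 32.6)
(np.float64(58.53), array([-4.09, -1.61, 13.35]), 33.6)
the job is handed in; nothing more can be done
None
```

The loose cover was the one at about (599, 284) mm; I pushed it about 5 mm down to its firm stop and handed the job in at about 34 s, with the fingertips still pressing on it at about 13 N; the judging result was not shown.

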